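# Sweep the loose jar lids into the catch fence

### The job

Three small jar lids lie loose on the table between the back of the vacuum sealer and the wall. With closed fingers, sweep all three along the table top, through the open side of the three-sided metal fence, until each lies wholly inside it, flat on the table. Only push them: do not pick up or lift anything, and leave the metal disc and the jar where they are.

Things in the scene. Friction and masses are not known exactly. Their poses are not given: they have to be found in the camera images.
- lid_1: Loose round screw-on jar lid, 42 mm diameter, 10 mm high, one of three alike, in the strip of table between the back of the sealer and the wall, flat on the table. Origin: centre of its underside, on the table; z up. It slides on the table (light, about 15 g).
- lid_2: Another such lid, 42 mm diameter, 10 mm high, in the strip of table between the back of the sealer and the wall, flat on the table. Origin: centre of its underside, on the table; z up. It slides on the table (light, about 15 g).
- lid_3: The third such lid, 42 mm diameter, 10 mm high, in the strip of table between the back of the sealer and the wall, flat on the table. Origin: centre of its underside, on the table; z up. It slides on the table (light, about 15 g).
- fence: Catch fence of bent sheet metal fixed to the table left of the lids: two side walls 105 mm long, 160 mm apart inside, and a back wall; walls 3 mm thick, 24 mm high; no floor, 4th side open, facing the lids. Origin: middle of the open side, on the table. x points in through it to the back wall (inner face at x = 0.105), y to the side wall nearer the robot (inner faces y = +-0.08), z up.
- metal_disc: Bystander: turned metal disc, 38 mm diameter, 5 mm thick, flat on the table close to the back of the sealer. Origin: centre of its underside.
- jar: Bystander: screw-lid sample jar, 48 mm diameter, 50 mm high, standing near the wall behind the lids. Origin: centre of its underside.
- vacuum_sealer: Fixed black vacuum sealer, 214 x 456 x 85 mm, beside the strip with the lids. Origin: centre of its underside. Its x points to the wall, its y runs along the wall to the left, towards the fence. Its back face is at about x = 0.09, the wall at x = 0.34; a mains plug juts 60 mm from the wall at y = 0.28, 0.17 m above the table. The lids lie at x 0.16 to 0.24, y 0 to 0.25.
Not all that is in view belongs to the job. What is shaped like the lid_2 but green is not meant.

How it is judged:
At the end, for the whole second after the job is handed in: All three lids lie at rest flat on the table wholly inside the fence: each centre between the side walls and at least the lid's radius (less 2 mm) past the open side (x of lid_1 in the frame of fence between 0.0193 and 0.105 m and y of lid_1 in the frame of fence between -0.08 and 0.08 m and height (world z) of each of lid_1, lid_2, lid_3 below 0.006 m and angle between each of lid_1, lid_2, lid_3's own z axis and vertical below 0.15 rad and linear speed of each of lid_1, lid_2, lid_3 below 0.02 m/s and x of lid_2 in the frame of fence between 0.0193 and 0.105 m and y of lid_2 in the frame of fence between -0.08 and 0.08 m and x of lid_3 in the frame of fence between 0.0193 and 0.105 m and y of lid_3 in the frame of fence between -0.08 and 0.08 m); the robot touches nothing.
It fails at once if a lid is lifted more than 15 mm off the table or tipped up (height (world z) of any of lid_1, lid_2, lid_3 above 0.015 m or angle between any of lid_1, lid_2, lid_3's own z axis and vertical above 0.6 rad).
It fails at once if the metal disc is moved by more than 25 mm, lifted or tipped (distance of metal_disc from where it was at the start of the episode above 0.025 m or angle between metal_disc's own z axis and vertical above 0.4 rad).
It fails at once if the jar is moved by more than 25 mm, lifted or tipped (distance of jar from where it was at the start of the episode above 0.025 m or angle between jar's own z axis and vertical above 0.4 rad).
It also fails if it takes over 61 s, if anything falls off the work surface, if the arm or the gripper's body presses on something with over 40 N, if the wrist force passes 120 N, or if a joint passes its speed limit or range.

### The arm

A 7-joint arm with a two-finger parallel gripper is mounted at the origin on the work surface; the furniture and walls round the work are solid. World frame = base frame: x ahead of the robot, y to its left, z up, the work surface at z = 0. Lengths are in m, angles in rad, forces in N, time in s.
With the tool pointing down it reaches from about 0.4 to 0.85 m from the base axis. Payload 10.4 kg.
Tool frame: the origin (TCP) lies at the very end of the fingers, on their centre line; the grasp point (between the pads) lies 19 mm behind it (grip_point_offset is the distance from the TCP to the grasp point, in m); z points along the fingers, y is the line along which they close (so a half turn about z gives the same grasp; the last joint's range is limited). The gripper opens to 87 mm and grips with 3 to 60 N. Pads are 19 mm wide; open, the fingers measure 117 mm over their backs; the gripper's body (75 mm by 190 mm) begins 51 mm behind the grasp point.
Start: joints at [-1.212, 0.332, -0.065, 1.46, 0.022, 1.35, -0.088], TCP at [0.233, 0.58, 0.223] pointing down, gripper open.
Joint ranges: [-2.6, 2.6], [-0.5, 2.12], [-1.47, 1.34], [0.16, 2.42], [-1.27, 4.41], [0.06, 2.06], [-2.6, 2.6]. Speed limits (rad/s): [2.22, 2.22, 2.79, 2.79, 3.14, 3.14, 3.14].

### API

Orientations are given as a unit quaternion [x, y, z, w].
In Python, from bench import * gives the robot as it stands.
- The arm moves only by the tool play_rows, never from a script. Its argument "increments" is text: rows parted by semicolons, each of 7 numbers parted by spaces: the turn, a rotation vector about the tool's x, y, z in rad, then the shift along the tool's x, y, z in m, then the opening, from 0 (shut) to 1 (fully open). A call has 1 to 8 rows; each row is the pose to reach, as a shift and turn from the pose commanded when the call began, along the tool's axes at that moment; what a row does not reach only later rows make up. A row lasts 1/10 s, in which the tool goes at most 50 mm and 8.59 degrees, less where a joint would pass 70% of its speed; a pose out of reach is approached as far as the arm can. A call with a gripper value outside its range is refused whole. The fingers move at their own pace and stop on an object; "grip_force" is the grip in N (left out, the last holds). Time passes only in rows, so rows that repeat a pose let the fingers close. It gives the time, the measured TCP pose, the force, the opening and the grip force at its end, in the units of the state.
- read_state(): the state, without advancing time (a new reading comes with each control period).
- camera(name): name is "scene" or "top"; returns a dict with "color" (420x560x3 uint8, red, green, blue), "fx", "fy", "cx", "cy" (pixels), "k1" (the pictures are not rectified: a ray, as slopes to the right and down, at radius r is drawn at 1 + k1 r^2 times it, then the intrinsics apply), "camera_from_world" (4x4, takes a point from world to camera coordinates). Camera axes: x right, y down, z forward; pixel columns grow to the right and rows downward; lengths in m; the calibration is good to about 2 mm. A picture is of the moment at which its call begins. There is no depth.
- close_job(): hands the job in; it is judged then, once.
The state is a dict: "time": time; "joint_positions": joint angles; "joint_vel": joint speeds; "joint_torque": joint torques, N m; "ee_pos": TCP position; "eef_rot": TCP orientation; "ft_force": force on the tool from outside, world axes, zero at the start; "torque": the same for the moment, N m; "width": finger opening in m; "grip_force": force on a finger pad.
Only numpy, scipy, OpenCV 4.12 (cv2) and the standard library are available. Lean on these libraries where they do the work, as an engineer would, in place of code of your own. Each camera call takes 0.05 s, during which the arm holds its last target. There are 200 camera calls.

## Working session

There is one attempt and no reset: what is moved stays moved. The work goes in short steps, Python scripts to look and compute and a tool call to move; the robot and the scene stay as the last step left them, time stands still between calls to the robot, and variables do not carry over. Pictures are saved under pics/ and viewed, at most 10 in all, crops included, and the job is handed in when it is done.

Besides the shell and the picture viewer there is one more tool, called after "Request:" as name(argument=value, ...) on one line, values as JSON. play_rows: Moves the arm, as the interface text tells. Its arguments: {"type":"object","properties":{"increments":{"type":"string"},"grip_force":{"type":"number"}},"required":["increments"]}

```bash
mkdir -p pics
cat > h.py <<'E'
from bench import *
import numpy as np, cv2
def ray(c,u,v):
    x,y=(u-c["cx"])/c["fx"],(v-c["cy"])/c["fy"]
    K=np.array([[c["fx"],0,c["cx"]],[0,c["fy"],c["cy"]],[0,0,1.]])
    x,y=cv2.undistortPoints(np.array([[[u,v]]],float),K,np.array([c["k1"],0,0,0.]))[0,0]
    T=np.array(c["camera_from_world"]);R=T[:3,:3]
    return -R.T@T[:3,3],R.T@np.array([x,y,1.])
def onz(c,u,v,z):
    o,d=ray(c,u,v);return o+d*(z-o[2])/d[2]
E
python3 - <<'E'
from h import *
for n in("scene","top"):
    c=camera(n);cv2.imwrite(f"pics/{n}0.png",c["color"][:,:,::-1])
    o,d=ray(c,280,210);print(n,o,d,c["k1"],c["fx"])
s=read_state();print(s["time"],s["ee_pos"],s["eef_rot"],s["width"],s["ft_force"])
E
```

```text
scene [-0.13724507 -0.53375109  0.45132006] [ 0.78633044  0.43147848 -0.44219726] 0.027026783654135876 394.0078301955937
top [ 0.27479221 -0.15139783  1.66207712] [ 0.18278063  0.01063669 -0.98318977] -0.08687170307780694 531.6303006744594
0.1 [0.23276549 0.57965825 0.22184032] [ 1.89749295e-01  9.81832367e-01 -6.33361071e-04 -8.54244720e-05] 0.08687996367244367 [ 0.40791875  0.1310933  -0.21410385]
```

View pics/scene0.png

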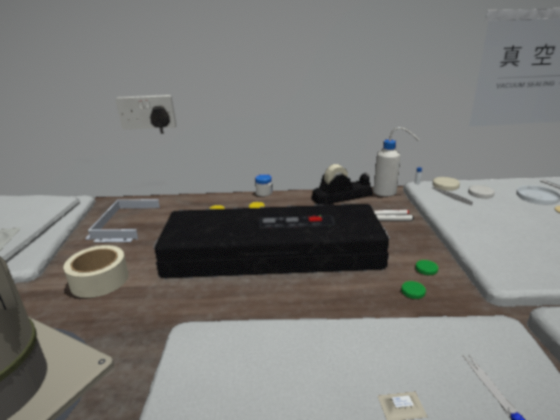

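View pics/top0.png

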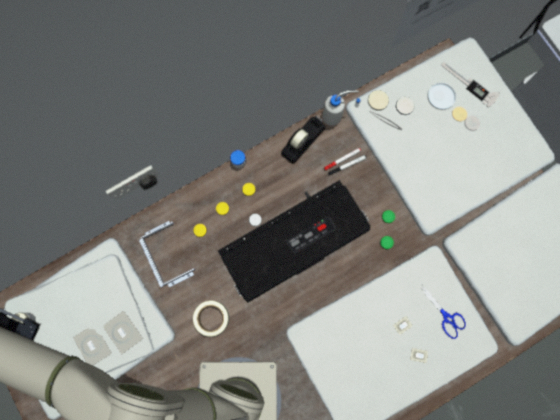

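The top view shows yellow lids at about (200,230), (222,208) and (249,189). The white/metal disc is at (255,220) and the blue-capped jar at (238,159). The fence has corners near (142,238) and (162,286), and its open tips are near (171,224) and (193,270). Green lids at (389,216) and (387,242) are on the other side of the sealer and aren't meant. The three yellow ones in the strip behind the sealer fit the description. I'll measure them and confirm in one crop.

Run:
```python
from h import *
c=camera("top");im=c["color"];hsv=cv2.cvtColor(im,cv2.COLOR_RGB2HSV)
def blobs(m,z,name,amin=15):
    n,l,st,ce=cv2.connectedComponentsWithStats(m.astype(np.uint8))
    for i in range(1,n):
        if st[i,4]>=amin: print(name,st[i],ce[i].round(1),onz(c,*ce[i],z).round(4))
H,S,V=[hsv[:,:,i].astype(int) for i in range(3)]
roi=np.zeros(H.shape,bool);roi[140:300,130:290]=1
blobs(roi&(H>22)&(H<35)&(S>150)&(V>100),.01,"lid")
blobs(roi&(H>100)&(H<125)&(S>120)&(V>90),.05,"jar")
r2=roi.copy();r2[:,:240]=0;r2[:205]=0;r2[235:]=0
blobs(r2&(V>150)&(S<60),.005,"disc")
cr=im[140:300,110:300];cr=cv2.resize(cr,None,fx=3.7,fy=3.7,interpolation=cv2.INTER_CUBIC)
cv2.imwrite("pics/crop0.png",cr[:,:,::-1])
for p in [(142,238),(171,224),(162,286),(193,270)]: print(p,onz(c,*p,.024).round(4))
```

```text
lid [242 183  14  13 137] [248.5 189. ] [ 0.6511 -0.0335  0.01  ]
lid [216 202  13  13 136] [222. 208.] [0.5901 0.0502 0.01  ]
lid [194 224  13  13 134] [199.6 230. ] [0.5204 0.1202 0.01  ]
jar [230 150  15  15 182] [237.3 157. ] [ 7.457e-01 -5.000e-04  5.000e-02]
disc [249 214  13  12 124] [254.8 219.3] [ 0.5537 -0.0537  0.005 ]
(142, 238) [0.4943 0.299  0.024 ]
(171, 224) [0.538  0.2086 0.024 ]
(162, 286) [0.3452 0.2309 0.024 ]
(193, 270) [0.3938 0.1359 0.024 ]
```

View pics/crop0.png

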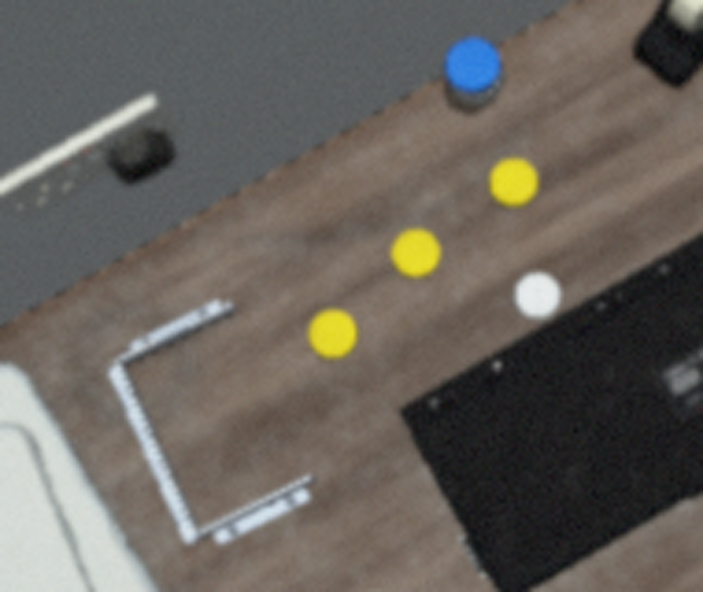

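The crop confirms that the three yellow lids in the strip are the ones to move. The fence corners in the crop are at (115,365) and (190,538), with tips at (230,303) and (310,480). Next I build the fence frame and a helper that works out the moves.

```bash
cat >> h.py <<'E'
from scipy.spatial.transform import Rotation as Ro
TH=np.radians(25.3);O=np.array([.4685,.1695]);X=np.array([-np.sin(TH),np.cos(TH)]);Y=np.array([-np.cos(TH),-np.sin(TH)])
def f2w(p): return O+p[0]*X+p[1]*Y
def w2f(p): d=np.array(p[:2])-O; return np.array([d@X,d@Y])
def goto(wxy,z,ydir,s=None):   # target -> tool increments ; ydir = world dir of tool +y
    s=s or read_state();R0=Ro.from_quat(s["eef_rot"]);y=np.append(ydir,0)/np.linalg.norm(ydir)
    zt=np.array([0,0,-1.]);R1=Ro.from_matrix(np.c_[np.cross(y,zt),y,zt])
    return np.r_[(R0.inv()*R1).as_rotvec(),R0.inv().apply(np.append(wxy,z)-s["ee_pos"])].round(4)
def push(lid,goal,back=.046,zup=.06,zdn=.004):  # fence coords; one plan
    lid,goal=np.array(lid),np.array(goal);d=goal-lid;L=np.linalg.norm(d);d/=L
    dw=d[0]*X+d[1]*Y;st=f2w(lid-back*d);en=f2w(goal-.036*d)
    print("start",st.round(4),"end",en.round(4),"L",L.round(4),"inc",goto(st,zup,dw))
E
python3 - <<'E'
from h import *
c=camera("top")
for p in [(218.9,250.3),(340,184)]: print("sealer",w2f(onz(c,*p,.085)).round(4))
for p in [(141.1,238.6),(161.3,285.4),(172.2,221.9),(193.8,269.7)]: print("fence",w2f(onz(c,*p,.024)).round(4))
for p in [(.5204,.1202),(.5901,.0502),(.6511,-.0335)]: print("lid",w2f(p).round(4))
push(w2f((.5204,.1202)),(.075,.05))
print(read_state()["ee_pos"])
E
```

```text
sealer [-0.1002  0.0705]
sealer [-0.5167  0.0471]
fence [ 0.1094 -0.0782]
fence [0.1095 0.0826]
fence [-0.0004 -0.084 ]
fence [-0.0011  0.0821]
lid [-0.0668 -0.0259]
lid [-0.1598 -0.059 ]
lid [-0.2616 -0.0783]
start [0.5574 0.0928] end [0.4202 0.1945] L 0.1608 inc [-7.0000e-04 -5.0000e-04 -1.3147e+00 -4.8260e-01 -3.3090e-01  1.6230e-01]
[0.23279985 0.57981038 0.22207129]
```

Request:
play_rows(increments="0 0 -1.315 -0.483 -0.331 0.1 0;0 0 -1.315 -0.483 -0.331 0.1 0;0 0 -1.315 -0.483 -0.331 0.1 0;0 0 -1.315 -0.483 -0.331 0.1 0;0 0 -1.315 -0.483 -0.331 0.1 0;0 0 -1.315 -0.483 -0.331 0.1 0;0 0 -1.315 -0.483 -0.331 0.1 0;0 0 -1.315 -0.483 -0.331 0.1 0")

```text
time: 1.0
ee_pos: [0.4384, 0.2728, 0.1596]
eef_rot: [-0.363, 0.932, 0.0, 0.0]
ft_force: [0.6, 0.5, -0.2]
width: 0.0309
grip_force: 0.0
```

Run:
```python
from h import *
push((-.0668,-.0259),(.075,.05))
```

```text
start [0.5574 0.0928] end [0.4202 0.1945] L 0.1608 inc [-0.      0.0003 -0.1903  0.0341 -0.2131  0.0995]
```

Request:
play_rows(increments="0 0 -0.19 0.034 -0.213 0.06 0;0 0 -0.19 0.034 -0.213 0.06 0;0 0 -0.19 0.034 -0.213 0.06 0;0 0 -0.19 0.034 -0.213 0.06 0;0 0 -0.19 0.034 -0.213 0.06 0;0 0 -0.19 0.034 -0.213 0.1 0;0 0 -0.19 0.034 -0.213 0.1 0;0 0 -0.19 0.034 -0.213 0.1 0")

```text
time: 1.8
ee_pos: [0.555, 0.0945, 0.0598]
eef_rot: [-0.448, 0.894, 0.0, -0.001]
ft_force: [0.7, 0.6, 1.2]
width: 0.0006
grip_force: 0.0
```

Run:
```python
from h import *
push((-.0668,-.0259),(.075,.05))
c=camera("top");cv2.imwrite("pics/t1.png",cv2.resize(c["color"][120:320,100:370],None,fx=2.9,fy=2.9)[:,:,::-1])
```

```text
start [0.5574 0.0928] end [0.4202 0.1945] L 0.1608 inc [ 0.0014 -0.0013 -0.0049 -0.0001 -0.003  -0.0002]
```

View pics/t1.png

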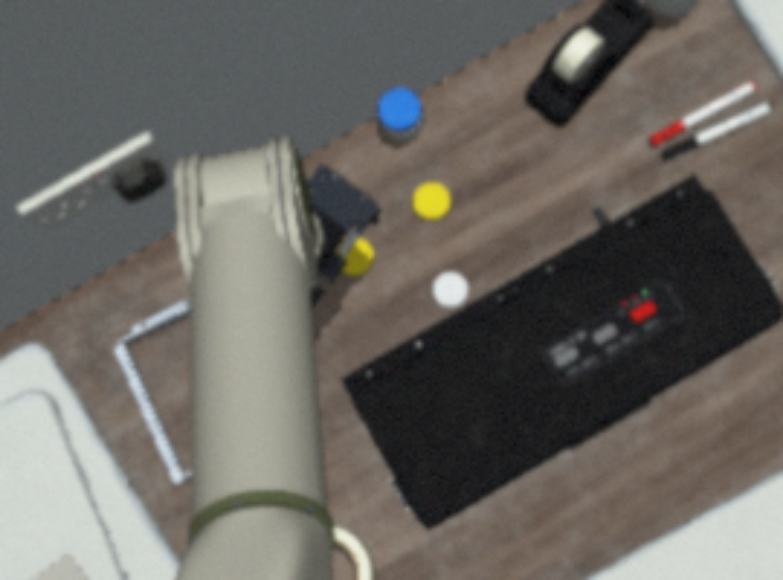

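The view is partly hidden by the arm. Lid B at (357,257) and lid C at (432,200) haven't moved, nor have the jar (400,110) and disc (450,290). The tool is behind lid A, so I descend and push.

Request:
play_rows(increments="0 0 0 0 -0.003 0.03 0;0 0 0 0 -0.003 0.05 0;0 0 0 0 -0.003 0.056 0;0 0 0 0 -0.003 0.056 0;0 0 0 0 0.004 0.056 0;0 0 0 0 0.01 0.056 0;0 0 0 0 0.02 0.056 0;0 0 0 0 0.03 0.056 0")

```text
time: 2.65
ee_pos: [0.5312, 0.1128, 0.0043]
eef_rot: [-0.447, 0.894, 0.0, 0.0]
ft_force: [-1.0, -0.6, 0.3]
width: 0.0004
grip_force: 0.1
```

Run:
```python
from h import *
s=read_state();print(s["ft_force"].round(1) if hasattr(s["ft_force"],'round') else s["ft_force"]);push((-.0668,-.0259),(.075,.05))
d=np.array([.1418,.0759]);d/=np.linalg.norm(d);dw=d[0]*X+d[1]*Y
print(goto(f2w(np.array([.075,.05])-.036*d),.004,dw))
```

```text
[-1.  -0.6  0.3]
start [0.5574 0.0928] end [0.4202 0.1945] L 0.1608 inc [-0.0003  0.0008 -0.0055  0.0002 -0.033  -0.0557]
[-0.0003  0.0008 -0.0055  0.0012  0.1378  0.0003]
```

Request:
play_rows(increments="0 0 0 0 0.010 0 0;0 0 0 0 0.020 0 0;0 0 0 0 0.030 0 0;0 0 0 0 0.040 0 0;0 0 0 0 0.050 0 0;0 0 0 0 0.060 0 0;0 0 0 0 0.070 0 0;0 0 0 0 0.080 0 0")

```text
time: 3.45
ee_pos: [0.467, 0.1605, 0.0037]
eef_rot: [-0.447, 0.894, 0.0, 0.0]
ft_force: [0.1, 0.7, -0.5]
width: 0.0008
grip_force: 0.1
```

Request:
play_rows(increments="0 0 0 0 0.010 0 0;0 0 0 0 0.020 0 0;0 0 0 0 0.030 0 0;0 0 0 0 0.040 0 0;0 0 0 0 0.047 0 0;0 0 0 0 0.052 0 0;0 0 0 0 0.052 0 0;0 0 0 0 0.046 0 0")

```text
time: 4.25
ee_pos: [0.4308, 0.1878, 0.0038]
eef_rot: [-0.448, 0.894, 0.0, 0.0]
ft_force: [0.1, 0.1, 0.4]
width: 0.0002
grip_force: 0.0
```

Run:
```python
from h import *
push((-.1598,-.059),(.075,-.002))
print(w2f(read_state()["ee_pos"]))
```

```text
start [0.619  0.0145] end [0.4609 0.2102] L 0.2416 inc [ 2.000e-04  1.000e-04  2.485e-01  2.600e-02 -2.545e-01 -5.630e-02]
[0.03264821 0.02624173]
```

Request:
play_rows(increments="0 0 0 0 -0.008 -0.04 0;0 0 0 0 -0.008 -0.076 0;0 0 0.25 0.026 -0.254 -0.076 0;0 0 0.25 0.026 -0.254 -0.076 0;0 0 0.25 0.026 -0.254 -0.076 0;0 0 0.25 0.026 -0.254 -0.076 0;0 0 0.25 0.026 -0.254 -0.076 0;0 0 0.25 0.026 -0.254 -0.076 0")

```text
time: 5.05
ee_pos: [0.6218, 0.0064, 0.0794]
eef_rot: [-0.328, 0.945, -0.002, 0.0]
ft_force: [-0.5, -0.4, -0.8]
width: 0.0005
grip_force: 0.0
```

```bash
cat >> h.py <<'E'
def lids(c):
    h=cv2.cvtColor(c["color"],cv2.COLOR_RGB2HSV);m=cv2.inRange(h,(22,150,60),(35,255,255));m[:140]=0;m[310:]=0;m[:,:130]=0;m[:,290:]=0
    n,l,st,ce=cv2.connectedComponentsWithStats(m)
    for i in range(1,n):
        if st[i,4]>15: print("lid",st[i],ce[i].round(1),w2f(onz(c,*ce[i],.01)).round(4))
E
python3 - <<'E'
from h import *
push((-.1598,-.059),(.075,-.002))
c=camera("top");lids(c);cv2.imwrite("pics/t2.png",cv2.resize(c["color"][120:320,100:370],None,fx=2.9,fy=2.9)[:,:,::-1])
E
```

```text
start [0.619  0.0145] end [0.4609 0.2102] L 0.2416 inc [-0.0045 -0.0012 -0.0104 -0.0029  0.0081  0.0194]
lid [245 185  11  11  71] [250.6 190.7] [-0.2652 -0.0702]
lid [165 261  13  14 144] [171.  267.3] [0.0624 0.0425]
```

View pics/t2.png

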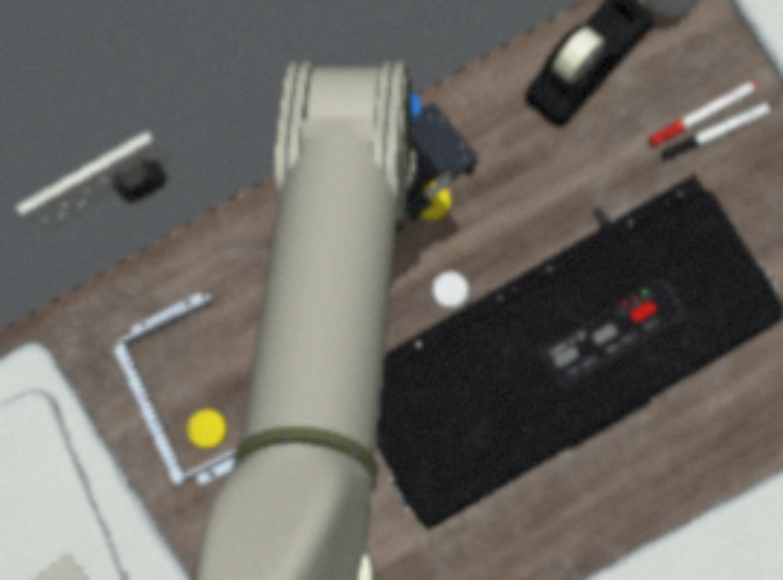

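Lid A is at crop (206,428), inside the fence. The disc hasn't moved and lid C is clear. Lid B is hidden under the gripper. Next is lid B.

Run:
```python
from h import *
push((-.1598,-.059),(.07,-.008),zup=.004)
```

```text
start [0.6183 0.0139] end [0.4679 0.2078] L 0.2354 inc [-0.002  -0.0012  0.0117 -0.0014  0.0045  0.0752]
```

Request:
play_rows(increments="0 0 0.012 -0.001 0.004 0.03 0;0 0 0.012 -0.001 0.004 0.06 0;0 0 0.012 -0.001 0.004 0.075 0;0 0 0.012 -0.001 0.004 0.075 0;0 0 0.012 -0.001 0.004 0.075 0")

```text
time: 5.6
ee_pos: [0.6172, 0.0181, 0.0056]
eef_rot: [-0.327, 0.945, -0.0, 0.0]
ft_force: [-0.5, -0.3, 0.7]
width: 0.0004
grip_force: 0.0
```

```bash
cat >> h.py <<'E'
def end(lid,goal):
    lid,goal=np.array(lid),np.array(goal);d=goal-lid;d/=np.linalg.norm(d)
    print("end inc",goto(f2w(goal-.036*d),.004,d[0]*X+d[1]*Y),"f",w2f(read_state()["ee_pos"]))
E
python3 - <<'E'
from h import *
end((-.1598,-.059),(.07,-.008))
E
```

```text
end inc [-0.0003  0.0005  0.0054  0.0004  0.2413  0.0016] f [-0.20038782 -0.06971252]
```

Request:
play_rows(increments="0 0 0.005 0 0.005 0.001 0;0 0 0.005 0 0.013 0.001 0;0 0 0.005 0 0.022 0.001 0;0 0 0.005 0 0.032 0.001 0;0 0 0.005 0 0.042 0.001 0;0 0 0.005 0 0.052 0.001 0;0 0 0.005 0 0.062 0.001 0;0 0 0.005 0 0.072 0.001 0")

```text
time: 6.4
ee_pos: [0.5717, 0.0756, 0.0038]
eef_rot: [-0.324, 0.946, 0.0, 0.0]
ft_force: [0.2, 0.8, -0.7]
width: 0.0003
grip_force: 0.1
```

Request:
play_rows(increments="0 0 0 0 0.010 0 0;0 0 0 0 0.020 0 0;0 0 0 0 0.030 0 0;0 0 0 0 0.040 0 0;0 0 0 0 0.040 0 0")

```text
time: 6.9
ee_pos: [0.5469, 0.108, 0.0037]
eef_rot: [-0.325, 0.946, 0.0, -0.0]
ft_force: [0.3, 0.2, 0.8]
width: 0.0002
grip_force: 0.0
```

Run:
```python
from h import *
end((-.1598,-.059),(.07,-.008))
c=camera("top");lids(c);cv2.imwrite("pics/s1.png",camera("scene")["color"][150:280,50:330,::-1].repeat(2,0).repeat(2,1))
```

```text
end inc [ 9.000e-04 -1.000e-04  2.200e-03  1.000e-03  1.272e-01 -2.000e-04] f [-0.08909076 -0.04456138]
lid [242 183  14  13 136] [248.5 189. ] [-0.2617 -0.0783]
```

View pics/s1.png

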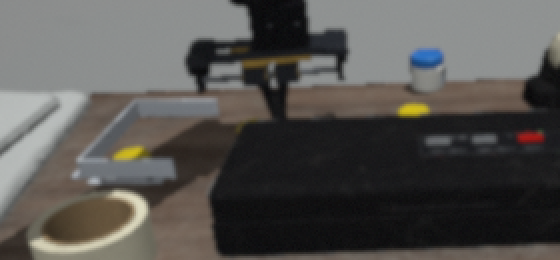

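The scene view shows lid A inside the fence at (130,153). A yellow sliver of lid B shows at (240,125), just in front of the fingers at (275,105), so it is tracking. Carrying on.

Request:
play_rows(increments="0 0 0 0.0 0.005 0 0;0 0 0 0.0 0.013 0 0;0 0 0 0.0 0.022 0 0;0 0 0 0.0 0.032 0 0;0 0 0 0 0.042 0 0;0 0 0 0 0.052 0 0;0 0 0 0 0.062 0 0;0 0 0 0 0.072 0 0")

```text
time: 7.8
ee_pos: [0.503, 0.164, 0.0038]
eef_rot: [-0.324, 0.946, 0.0, 0.0]
ft_force: [-0.2, 0.2, -1.0]
width: 0.0004
grip_force: 0.0
```

Request:
play_rows(increments="0 0 0 0 0.010 0 0;0 0 0 0 0.020 0 0;0 0 0 0 0.030 0 0;0 0 0 0 0.040 0 0;0 0 0 0 0.047 0 0;0 0 0 0 0.052 0 0;0 0 0 0 0.052 0 0;0 0 0 0 0.044 0 0")

```text
time: 8.6
ee_pos: [0.4765, 0.1984, 0.0038]
eef_rot: [-0.325, 0.946, 0.0, -0.0]
ft_force: [0.4, 0.1, 0.8]
width: 0.0006
grip_force: 0.0
```

Run:
```python
from h import *
print(w2f(read_state()["ee_pos"]));push((-.2616,-.0783),(.045,-.042),zup=.08)
```

```text
[ 0.02277115 -0.01956542]
start [ 0.6755 -0.0725] end [0.5063 0.1976] L 0.3087 inc [ 3.000e-04  1.000e-04  1.023e-01  9.500e-03 -3.361e-01 -7.640e-02]
```

Request:
play_rows(increments="0 0 0 0 -0.008 -0.04 0;0 0 0 0 -0.01 -0.076 0;0 0 0.1 0.009 -0.336 -0.076 0;0 0 0.1 0.009 -0.336 -0.076 0;0 0 0.1 0.009 -0.336 -0.076 0;0 0 0.1 0.009 -0.336 -0.076 0;0 0 0.1 0.009 -0.336 -0.076 0;0 0 0.1 0.009 -0.336 -0.076 0")

```text
time: 9.4
ee_pos: [0.6612, -0.0552, 0.0798]
eef_rot: [-0.276, 0.961, -0.0, 0.0]
ft_force: [1.3, 0.1, 0.6]
width: 0.0005
grip_force: 0.0
```

Run:
```python
from h import *
c=camera("top");lids(c)
push((-.2616,-.0783),(.045,-.042),zup=.08)
```

```text
lid [160 245  13  14 138] [165.8 251.4] [ 0.0571 -0.0102]
lid [165 261  13  14 143] [171.  267.4] [0.0624 0.0426]
start [ 0.6755 -0.0725] end [0.5063 0.1976] L 0.3087 inc [-0.0064 -0.0014 -0.0073 -0.006  -0.0129 -0.0002]
```

Lids A and B are inside, at fence (.062,.043) and (.057,-.010). Aim lid C at (.034,-.047).

Request:
play_rows(increments="0 0 -0.007 -0.006 -0.013 0 0;0 0 -0.007 -0.006 -0.013 0 0;0 0 -0.007 -0.006 -0.013 0.03 0;0 0 -0.007 -0.006 -0.013 0.06 0;0 0 -0.007 -0.006 -0.013 0.076 0;0 0 -0.007 -0.006 -0.013 0.076 0")

```text
time: 10.05
ee_pos: [0.6713, -0.0595, 0.0026]
eef_rot: [-0.28, 0.96, 0.0, -0.001]
ft_force: [-0.5, 0.4, -0.2]
width: 0.0004
grip_force: 0.0
```

Run:
```python
from h import *
end((-.2616,-.0783),(.034,-.047));lids(camera("top"))
```

```text
end inc [ 0.0009 -0.0014  0.0204 -0.0022  0.294  -0.0011] f [-0.29373625 -0.08551803]
lid [160 245  13  14 137] [165.8 251.5] [ 0.0571 -0.0101]
lid [165 261  13  14 144] [171.  267.3] [0.0624 0.0425]
```

Push offset from finger to lid centre turned out to be about 28 mm rather than 36, so lid C is still clear of the finger. I push about 0.302.

Request:
play_rows(increments="0 0 0.02 0 0 -0.001 0;0 0 0.02 -0.001 0.006 -0.001 0;0 0 0.02 -0.001 0.014 -0.001 0;0 0 0.02 -0.001 0.023 -0.001 0;0 0 0.02 -0.001 0.033 -0.001 0;0 0 0.02 -0.002 0.043 -0.001 0;0 0 0.02 -0.002 0.053 -0.001 0;0 0 0.02 -0.002 0.063 -0.001 0")

```text
time: 10.9
ee_pos: [0.6395, -0.0045, 0.0048]
eef_rot: [-0.27, 0.963, 0.0, 0.0]
ft_force: [-0.2, -0.2, 0.2]
width: 0.0004
grip_force: 0.1
```

Request:
play_rows(increments="0 0 0 0 0.010 0 0;0 0 0 0 0.020 0 0;0 0 0 0 0.030 0 0;0 0 0 0 0.040 0 0;0 0 0 0 0.050 0 0;0 0 0 0 0.060 0 0;0 0 0 0 0.067 0 0;0 0 0 0 0.067 0 0")

```text
time: 11.7
ee_pos: [0.6046, 0.0531, 0.0047]
eef_rot: [-0.271, 0.963, 0.0, -0.0]
ft_force: [1.2, 0.4, 0.0]
width: 0.0005
grip_force: 0.0
```

Run:
```python
from h import *
end((-.2616,-.0783),(.034,-.047));lids(camera("top"))
cv2.imwrite("pics/s2.png",camera("scene")["color"][150:280,50:330,::-1].repeat(2,0).repeat(2,1))
```

```text
end inc [7.000e-04 1.000e-04 1.700e-03 5.100e-03 1.631e-01 8.000e-04] f [-0.16336953 -0.07334864]
lid [160 245  12  14 132] [165.6 251.4] [ 0.0577 -0.0105]
lid [165 262   5  10  38] [167.  266.4] [0.0725 0.0343]
```

View pics/s2.png

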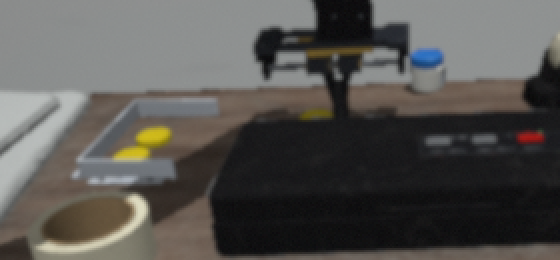

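Lid C shows at (315,115), just ahead of the fingers, and lids A and B sit in the fence at (130,155) and (153,137). The lane looks right, so I continue straight.

Request:
play_rows(increments="0 0 0 0 0.005 0 0;0 0 0 0 0.013 0 0;0 0 0 0 0.022 0 0;0 0 0 0 0.032 0 0;0 0 0 0 0.042 0 0;0 0 0 0 0.052 0 0;0 0 0 0 0.062 0 0;0 0 0 0 0.072 0 0")

```text
time: 12.6
ee_pos: [0.5671, 0.1141, 0.0047]
eef_rot: [-0.27, 0.963, 0.0, -0.0]
ft_force: [-0.6, -0.6, -0.4]
width: 0.0007
grip_force: 0.0
```

Request:
play_rows(increments="0 0 0 0 0.010 0 0;0 0 0 0 0.017 0 0;0 0 0 0 0.022 0 0;0 0 0 0 0.022 0 0")

```text
time: 13.0
ee_pos: [0.5559, 0.1327, 0.0047]
eef_rot: [-0.271, 0.963, 0.0, -0.0]
ft_force: [-0.7, -1.1, 0.2]
width: 0.0003
grip_force: 0.0
```

Run:
```python
from h import *
end((-.2616,-.0783),(.034,-.047));lids(camera("top"))
c=camera("scene");im=c["color"]
m=cv2.inRange(cv2.cvtColor(im,cv2.COLOR_RGB2HSV),(20,130,60),(35,255,255));m[:180]=0;m[250:]=0;m[:,:90]=0;m[:,300:]=0
n,l,st,ce=cv2.connectedComponentsWithStats(m)
for i in range(1,n):
    if st[i,4]>8:print(st[i],w2f(onz(c,*ce[i],.008)).round(3))
cv2.imwrite("pics/s3.png",cv2.resize(im[180:250,80:230],None,fx=5,fy=5)[:,:,::-1])
```

```text
end inc [0.0003 0.0001 0.001  0.0051 0.0697 0.0008] f [-0.07059793 -0.06331266]
[163 206  17  11 102] [-0.038 -0.05 ]
[108 214  28  15 238] [0.059 0.011]
```

View pics/s3.png

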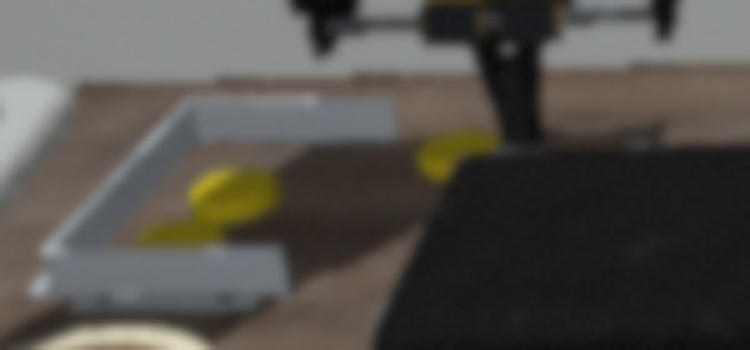

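Lid C at crop (460,155) is heading inside the far wall tip at (395,120), with its edge about 10 mm clear. Finishing the push.

Request:
play_rows(increments="0 0 0 0 0.005 0 0;0 0 0 0 0.013 0 0;0 0 0 0 0.022 0 0;0 0 0 0 0.032 0 0;0 0 0 0 0.042 0 0;0 0 0 0 0.052 0 0;0 0 0 0 0.062 0 0;0 0 0 0 0.070 0 0")

```text
time: 13.9
ee_pos: [0.5192, 0.1929, 0.0048]
eef_rot: [-0.271, 0.963, 0.0, -0.0]
ft_force: [-0.3, 0.1, 0.4]
width: 0.0007
grip_force: 0.0
```

Request:
play_rows(increments="0 0 0 0 0.006 0 0;0 0 0 0 0.006 0 0;0 0 0 0 -0.004 0 0;0 0 0 0 -0.004 -0.04 0;0 0 0 0 -0.004 -0.08 0;0 0 0 0 -0.08 -0.1 0;0 0 0 0 -0.12 -0.1 0;0 0 0 0 -0.12 -0.1 0")

```text
time: 14.7
ee_pos: [0.5851, 0.0822, 0.1063]
eef_rot: [-0.267, 0.964, -0.001, 0.001]
ft_force: [0.3, -0.3, 0.8]
width: 0.0001
grip_force: 0.0
```

Request:
play_rows(increments="0 0 0 0 -0.05 0 0;0 0 0 0 -0.1 0 0;0 0 0 0 -0.12 0 0;0 0 0 0 -0.12 0 0")

```text
time: 15.1
ee_pos: [0.6455, -0.0196, 0.1046]
eef_rot: [-0.267, 0.964, -0.001, -0.0]
ft_force: [0.1, 0.0, 0.2]
width: 0.0007
grip_force: 0.0
```

Run:
```python
from h import *
c=camera("top");lids(c);print(read_state()["ft_force"])
cv2.imwrite("pics/t3.png",cv2.resize(c["color"][120:320,100:370],None,fx=2.9,fy=2.9)[:,:,::-1])
```

```text
lid [162 231  13  13 138] [168.2 237.2] [ 0.0323 -0.0482]
lid [160 245  13  14 137] [165.8 251.5] [ 0.0571 -0.0101]
lid [165 261  13  14 143] [171.  267.3] [0.0622 0.0424]
[ 0.89814826 -0.16368267  0.76156461]
```

View pics/t3.png

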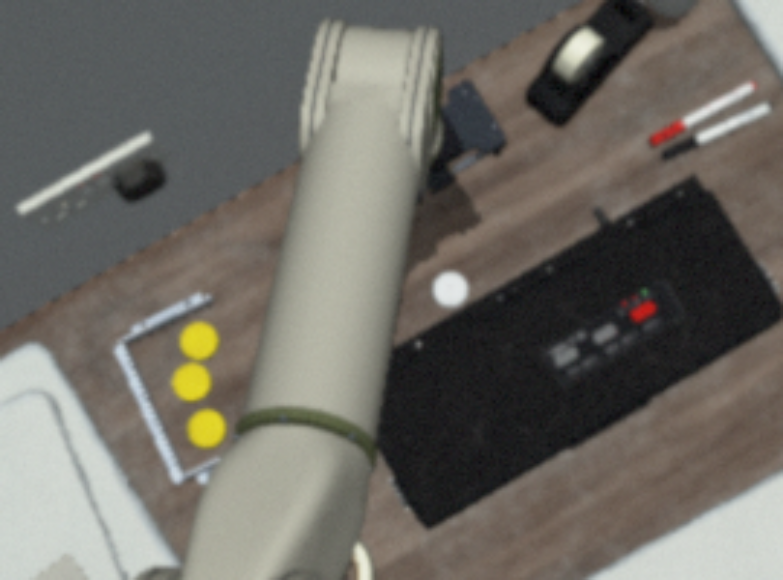

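All three lids are inside the fence, at crop (198,340), (190,382) and (206,428). The shallowest is 13 mm past the required line, and the disc at (450,289) hasn't moved. I let the arm settle and hand in.

Request:
play_rows(increments="0 0 0 0 0 0 0;0 0 0 0 0 0 0;0 0 0 0 0 0 0;0 0 0 0 0 0 0")

```text
time: 15.55
ee_pos: [0.6445, -0.0122, 0.1049]
eef_rot: [-0.271, 0.963, 0.0, 0.0]
ft_force: [-0.3, -0.0, 0.4]
width: 0.0008
grip_force: 0.0
```

```bash
python3 -c "
from bench import *
print(close_job())"
```

```text
the job is handed in; nothing more can be done
None
```

I swept all three yellow lids into the fence and handed the job in at about 15.6 s. The last picture shows each lid wholly inside and the metal disc unmoved; the arm hid the jar in that picture, but nothing went near it. `close_job()` returned no verdict.

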